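# Seat the mincer's stuffing plate on its pin

## Robot

A 7-joint arm with a two-finger parallel gripper is mounted at the origin on a cart in front of the work surface, level with it; the furniture and walls round the work are solid. World frame = base frame: x ahead of the robot, y to its left, z up, the work surface at z = 0. Lengths are in m, angles in rad, forces in N, time in s.
With the tool pointing down it reaches from about 0.4 to 0.85 m from the base axis. Payload 10.4 kg.
Tool frame: the origin (TCP) lies on the front face of the gripper's body, between the roots of the fingers; the fingertips stand 73 mm ahead of it and the grasp point (between the pads) lies 54 mm ahead of it; z points along the fingers, y is the line along which they close (so a half turn about z gives the same grasp; the last joint's range is limited). The gripper opens to 85 mm and grips with 20 to 120 N. Pads are 22 mm wide; open, the fingers measure 114 mm over their backs; the gripper's body (76 mm by 85 mm) begins 54 mm behind the grasp point. The pads swing forward as they close: fully open they stand 13 mm farther back than shut.
Start: joints at [1.183, 0.332, -0.065, 1.46, 0.022, 1.35, -0.088], TCP at [0.223, -0.584, 0.304] pointing down, gripper open.
Joint ranges: [-2.6, 2.6], [-0.5, 2.12], [-1.47, 1.34], [0.16, 2.42], [-1.27, 4.41], [0.06, 2.06], [-2.6, 2.6]. Speed limits (rad/s): [2.22, 2.22, 2.79, 2.79, 3.14, 3.14, 3.14].

## Interface

Orientations are given as a unit quaternion [x, y, z, w].
In Python, from workcell import manip gives the robot as it stands.
- The arm moves only by the shell command python3 -m jog 'ROWS' [FORCE]. ROWS is JSON, a list of rows, each an object with "grip": the gripper command: -1 is fully open, 1 is shut, values between are in proportion; "slide": the shift along the tool's x, y, z in cm, a list of three; "yaw": the turn about the tool's z in rad. A call has 1 to 8 rows; each row shifts and turns the commanded pose from where the row before left it, along the tool's axes as they then stand; what a row does not reach is not made up. A row lasts 1/10 s, in which the tool goes at most 50 mm and 8.59 degrees, less where a joint would pass 70% of its speed; a pose out of reach is approached as far as the arm can. A call with a gripper value outside its range is refused whole. The fingers move at their own pace and stop on an object; FORCE is the grip in N (left out, the last holds). Time passes only in rows, so rows that do not move let the fingers close. It gives the time, the measured TCP pose, the force, the opening and the grip force at its end, in the units of the state.
- manip.get_obs(): the state, without advancing time (a new reading comes with each control period).
- manip.camera(name): name is "side" or "top" or "wrist"; returns the picture (384x512x3 uint8, blue, green, red); there is no depth.
- manip.calibration(name): a dict with "vfov" (degrees; the focal length in pixels is half the picture's height over the tangent of half this angle, whatever the lens; pixels are square), "cx", "cy" (the principal point, pixels), "camera_from_world" (4x4, takes a point from world to camera coordinates). Camera axes: x right, y down, z forward; pixel columns grow to the right and rows downward; lengths in m; the calibration is good to about 2 mm. A picture is of the moment at which its call begins: read the wrist's pose just before it. calibration takes no time and is no camera call; for the wrist camera it gives the pose at the moment of the call.
- manip.hand_in(): hands the job in; it is judged then, once.
Trained networks look in the newest picture that a camera, given by its name, has taken for a name from the list of things; names that differ only in an ending like _2 or _b are one class to them, and where a whole thing is asked for, a point or a joint stands for the part that bears it (a point fixed in the world has none). Each returns a list of dicts, best first, with "conf" (0 to 1); they miss things now and then, are a little off and sometimes report something else, mostly with a low value. They report only what shows in the picture. A call takes as long as a camera call.
- manip.masks_of(thing, camera): "region" (384x512 bool, what is visible of it) and "centre" ([column, row] in pixels, amid what is visible of it).
The state is a dict: "clock": time; "joint_pos": joint angles; "joint_velocities": joint speeds; "tau": joint torques, N m; "position": TCP position; "ee_rot": TCP orientation; "ft_force": force on the tool from outside, world axes, zero at the start; "torque": the same for the moment, N m; "grip_width": opening from 0.0 (shut) to 1.0 (fully open); "grasp_force": force on a finger pad.
Only numpy, scipy, OpenCV 4.12 (cv2) and the standard library are available. Lean on these libraries where they do the work, as an engineer would, in place of code of your own. Each camera call takes 0.05 s, during which the arm holds its last target. There are 200 camera calls.

## Task

The stuffing plate in the mouth of the mincer head lies turned, riding on the locating pin. Without lifting it, push it round with a fingertip until its notch comes over the pin, then press it down fully home against the spring of the knife and hold it there, ready for the ring nut: finish while still pressing it home. Leave the ring nut, the pusher, the salt shaker and the pepper mill where they are.

Things in the scene. Friction and masses are not known exactly. Their poses are not given: they have to be found in the camera images.
- mincer: aluminium mincer head, stood upright on its drive end, mouth up; it stands firm and does not move. Origin: centre of its underside, on the barrel's axis; z up. The feed neck (67 mm thick, axis 62 mm up) juts out along its -x to 114 mm from the axis; the locating pin lies along its +x, straight opposite the neck. Place and turn vary
- mouth (a point): centre of the mouth's rim, 134 mm above the head's underside; axes as the head's. The mouth is a round socket, 101.6 mm inside, 121 mm over the thread outside ( a collar of 127 mm below the thread), 9 mm deep down to a ring shoulder
- seat (a point): centre of the ring shoulder on which the plate must seat, on the barrel's axis, 125 mm above the head's underside, 9 mm below the mouth's rim; axes as the head's
- pin (a point): the locating pin: round, 8 mm thick, lying level and radially in the mouth's wall, its inner end 44 mm from the axis, its top 6 mm above the shoulder; hidden under the plate, but its dark round head (12 mm) shows outside on the thread. This point: on the pin, 46 mm from the axis, at the height of the shoulder
- knife (a joint): dark four-winged knife on a sprung auger, directly under the plate; it does not turn. Its travel in m: 0 = free, its flat top 4 mm above the shoulder; 0.004 = top level with the shoulder. Its stud (12.4 mm, 8 mm tall) stands in the plate's bore as pivot. It yields straight down: pressing the plate takes about 4 N to begin and 8 N to reach the shoulder, then it is rigid
- plate: loose steel stuffing plate, 99 mm across, 10 mm thick, about 0.26 kg, lying in the mouth with about 1 mm play. Origin: centre of its underside; z up; x toward its notch. Two kidney-shaped openings right through it (radius 12.5 to 43 mm, each 146 degrees long) leave a hub of 25 mm and two spokes, along +x and -x, wedges of 34 degrees (16 mm wide midway)
- notch (a point): the notch in the plate's rim at the end of one spoke: 11 mm wide, open outward, floor 42.5 mm from the centre. This point: in the notch, 46 mm from the centre, at the underside. Starts anywhere but within 34 degrees of the pin. The pin is round: pressing centres the notch if it is within about 3 degrees
- plate_top (a point): centre of the plate's top face, over the hub's 15 mm bore. Off the pin the plate lies a little tilted, its underside 4 to 6 mm above the shoulder; notch over the pin, it drops level to 4 mm; pressed home it lies on the shoulder, top face 1 mm proud of the rim. A fingertip 4 to 7 mm down in an opening turns it by a spoke, either way, with a few N
- ring_nut: bystander: the aluminium ring nut with four lugs, 159 mm over the lugs, 29 mm high, lying flat; origin at the centre of its underside
- pusher: bystander: the white plastic meat pusher, 66 mm across its cap, 146 mm tall, standing; origin at the centre of its foot
- salt_shaker: bystander: glass salt shaker, 44 mm across, 90 mm tall; origin at the centre of its foot
- pepper_mill: bystander: wooden pepper mill, 58 mm across, 150 mm tall; origin at the centre of its foot

How it is judged:
By the outcome, as a careful person would: the job done as asked, in the order asked, and still so for the second after the job is handed in, while the arm keeps its last pose, push and grip.
It also fails if it takes over 70 s, if anything falls off the work surface, if the arm or the gripper's body presses on something with over 40 N, if the wrist force passes 120 N, or if a joint passes its speed limit or range.

## Working session

There is one attempt and no reset: what is moved stays moved. The work goes in short steps, Python scripts to look and compute and a shell command to move; the robot and the scene stay as the last step left them, time stands still between calls to the robot, and variables do not carry over. Pictures are saved under pics/ and viewed, at most 10 in all, crops included, and the job is handed in when it is done.

```bash
mkdir -p pics; ls
cat > h.py <<'E'
import numpy as np,cv2
from workcell import manip
def K(n):
    c=manip.calibration(n);f=192/np.tan(np.radians(c["vfov"])/2);return f,c["cx"],c["cy"],np.array(c["camera_from_world"])
def ray(n,uv,z):
    f,cx,cy,T=K(n);d=np.array([(uv[0]-cx)/f,(uv[1]-cy)/f,1]);R=T[:3,:3];o=-R.T@T[:3,3];d=R.T@d
    return o+d*(z-o[2])/d[2]
def proj(n,p):
    f,cx,cy,T=K(n);q=T[:3,:3]@np.array(p)+T[:3,3];return np.array([f*q[0]/q[2]+cx,f*q[1]/q[2]+cy])
E
python3 - <<'E'
from h import *
o=manip.get_obs();print({k:np.round(v,3) for k,v in o.items()})
a=manip.camera("top");b=manip.camera("side")
cv2.imwrite("pics/top.png",a);cv2.imwrite("pics/side.png",b)
for c in("top","side"):
  print(c,np.round(K(c)[3],3).tolist(),K(c)[:3])
  for t in("mincer","plate","notch","pin","ring_nut","pusher","salt_shaker","pepper_mill"):
    for m in manip.masks_of(t,c)[:2]:print(t,round(m["conf"],2),np.round(m["centre"]),m["region"].sum())
E
```

```text
pics
{'clock': np.float64(0.0), 'joint_pos': array([ 1.183,  0.333, -0.065,  1.461,  0.022,  1.35 , -0.089]), 'joint_velocities': array([-0.001, -0.   ,  0.   ,  0.   , -0.001,  0.002, -0.002]), 'tau': array([-1.0000e-03, -6.2545e+01,  4.8000e-02, -3.9161e+01,  1.6000e-02,
        1.0000e-02, -0.0000e+00]), 'position': array([ 0.223, -0.584,  0.303]), 'ee_rot': array([ 0.983,  0.181, -0.   , -0.001]), 'ft_force': array([-0.42 ,  0.504, -0.521]), 'torque': array([0.027, 0.044, 0.015]), 'grasp_force': np.float64(0.0), 'grip_width': np.float64(1.001)}
top [[0.007, -1.0, -0.009, 0.03], [-0.98, -0.005, -0.197, 0.541], [0.197, 0.01, -0.98, 0.995], [0.0, 0.0, 0.0, 1.0]] (np.float64(361.95239031125686), 257.5141106367304, 192.21378160224992)
mincer 0.71 [270. 204.] 1619
plate 0.73 [278. 207.] 493
notch 0.91 [271. 206.] 546
pin 0.92 [271. 208.] 1580
ring_nut 0.84 [208. 261.] 1096
ring_nut 0.22 [270. 210.] 1472
pusher 0.93 [171. 190.] 605
salt_shaker 0.57 [342. 245.] 221
pepper_mill 0.91 [182. 148.] 497
side [[-0.945, -0.326, -0.024, 0.496], [-0.1, 0.359, -0.928, 0.136], [0.311, -0.875, -0.371, 0.908], [0.0, 0.0, 0.0, 1.0]] (np.float64(467.6650183307507), 256.01795762811315, 194.57095437530214)
mincer 0.58 [268. 206.] 3210
plate 0.6 [274. 176.] 623
notch 0.61 [273. 174.] 676
notch 0.49 [268. 204.] 3341
pin 0.79 [269. 206.] 3338
pin 0.48 [273. 176.] 607
ring_nut 0.85 [292. 293.] 2737
pusher 0.67 [199. 259.] 2253
salt_shaker 0.93 [335. 189.] 476
salt_shaker 0.43 [267. 207.] 3296
pepper_mill 0.88 [134. 246.] 1882
```

Run:
```python
from h import *
a=cv2.imread("pics/top.png");b=cv2.imread("pics/side.png")
A=cv2.resize(a[130:310,140:380],(800,600),interpolation=cv2.INTER_CUBIC);cv2.imwrite("pics/topc.png",A)
cv2.imwrite("pics/sidec.png",cv2.resize(b[130:355,90:390],(800,600),interpolation=cv2.INTER_CUBIC))
print(ray("top",(271,207),.136))
```

```text
[ 0.48507261 -0.00322815  0.136     ]
```

View pics/topc.png

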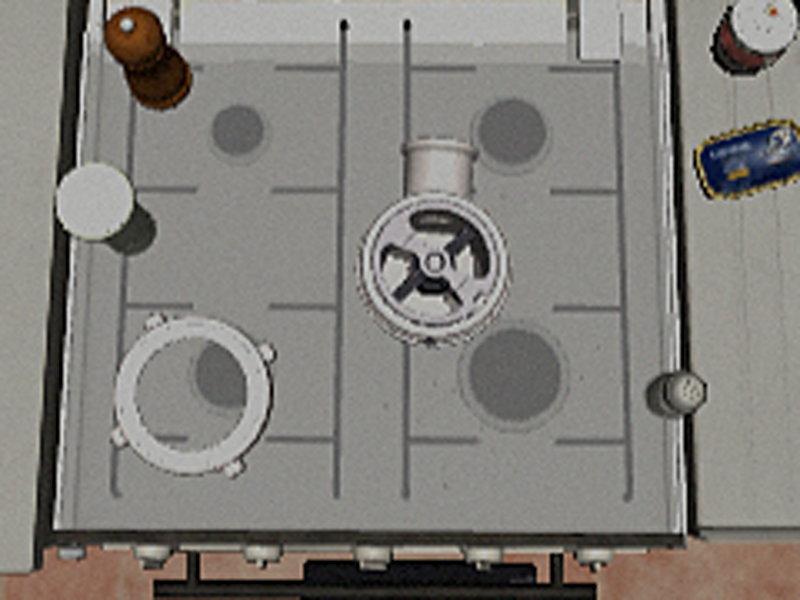

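View pics/sidec.png

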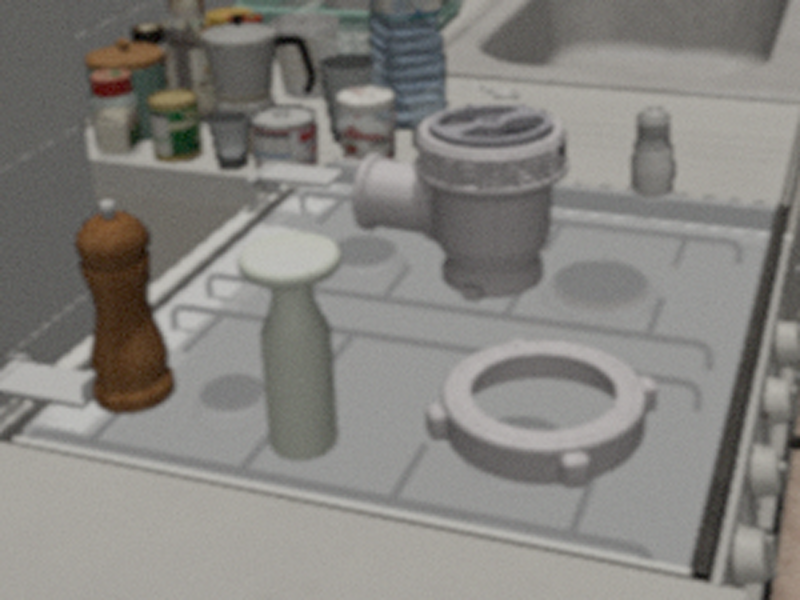

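The top view shows the mouth at about px (270,208). The neck points away from the robot (crop 440,165) and the dark pin head is on the near side (crop 430,342). The side view agrees and the bystanders are well clear. Next I look from close up with the wrist camera.

```bash
cat >> h.py <<'E'
from scipy.spatial.transform import Rotation as Ro
def st():
    o=manip.get_obs();return o,np.array(o["position"]),Ro.from_quat(o["ee_rot"])
def slide(p):
    o,q,R=st();return np.round(R.inv().apply(np.array(p)-q)*100,2)
E
python3 - <<'E'
from h import *
o,p,R=st();f,cx,cy,T=K("wrist");c=-T[:3,:3].T@T[:3,3]
print(f,cx,cy,"cam in tool",R.inv().apply(c-p),"axes",R.inv().apply(T[:3,:3]).round(3).tolist())
print(slide((.482,-.002,.33)))
E
```

```text
267.48229332148003 256.53196011364753 192.53211404243433 cam in tool [ 0.08534408  0.0013593  -0.07034384] axes [[-0.001, 1.0, -0.0], [-0.945, -0.001, -0.328], [-0.328, -0.0, 0.945]]
[ 44.96 -45.12  -2.61]
```

```bash
R='{"grip":1,"slide":[3.0,-3.5,0],"yaw":0}'
python3 -m jog '[{"grip":1,"slide":[3.0,-3.5,0],"yaw":0},{"grip":1,"slide":[3.0,-3.5,0],"yaw":0},{"grip":1,"slide":[3.0,-3.5,0],"yaw":0},{"grip":1,"slide":[3.0,-3.5,0],"yaw":0},{"grip":1,"slide":[3.0,-3.5,0],"yaw":0},{"grip":1,"slide":[3.0,-3.5,0],"yaw":0},{"grip":1,"slide":[3.0,-3.5,0],"yaw":0}]'
python3 -c "
from h import *
print(slide((.426,-.023,.29)))"
```

```text
clock: 1.6
position: [0.3321, -0.2783, 0.3041]
ee_rot: [0.983, 0.181, 0.0, 0.0]
ft_force: [1.0, -0.1, -0.5]
grip_width: 0.001
grasp_force: 0.0
[ 17.88 -20.5    1.4 ]
```

```bash
python3 -m jog '[{"grip":1,"slide":[3.0,-3.4,0.2],"yaw":0},{"grip":1,"slide":[3.0,-3.4,0.2],"yaw":0},{"grip":1,"slide":[3.0,-3.4,0.2],"yaw":0},{"grip":1,"slide":[3.0,-3.4,0.2],"yaw":0},{"grip":1,"slide":[3.0,-3.4,0.3],"yaw":0},{"grip":1,"slide":[2.9,-3.5,0.3],"yaw":0},{"grip":1,"slide":[0,0,0],"yaw":0}]'
python3 - <<'E'
from h import *
print(slide((.426,-.023,.29)))
a=manip.camera("wrist");cv2.imwrite("pics/w1.png",a)
for t in("mincer","plate","notch","pin","plate_top"):
    for m in manip.masks_of(t,"wrist")[:2]:print(t,round(m["conf"],2),np.round(m["centre"]),m["region"].sum(),ray("wrist",m["centre"],.134))
cv2.imwrite("pics/w1v.png",cv2.resize(a,(800,600),interpolation=cv2.INTER_CUBIC))
E
```

```text
clock: 2.3
position: [0.4269, -0.019, 0.2902]
ee_rot: [0.983, 0.185, 0.001, -0.0]
ft_force: [0.1, 0.2, 0.1]
grip_width: -0.006
grasp_force: 0.0
[-0.23  0.34  0.02]
mincer 0.62 [279. 110.] 14237 [ 0.50548299 -0.01427072  0.134     ]
mincer 0.26 [261. 130.] 1224 [ 0.48481954 -0.00662069  0.134     ]
plate 0.95 [255. 126.] 5839 [ 0.48638613 -0.00244383  0.134     ]
notch 0.87 [253. 124.] 5233 [ 0.48684746 -0.00104621  0.134     ]
pin 0.61 [ 96. 109.] 6771 [0.45301832 0.12172554 0.134     ]
pin 0.57 [280. 106.] 14857 [ 0.50823984 -0.01579239  0.134     ]
plate_top 0.57 [254. 126.] 5606 [ 0.48573865 -0.00216892  0.134     ]
plate_top 0.34 [48.  4.] 349 [0.51379098 0.16631897 0.134     ]
```

View pics/w1v.png

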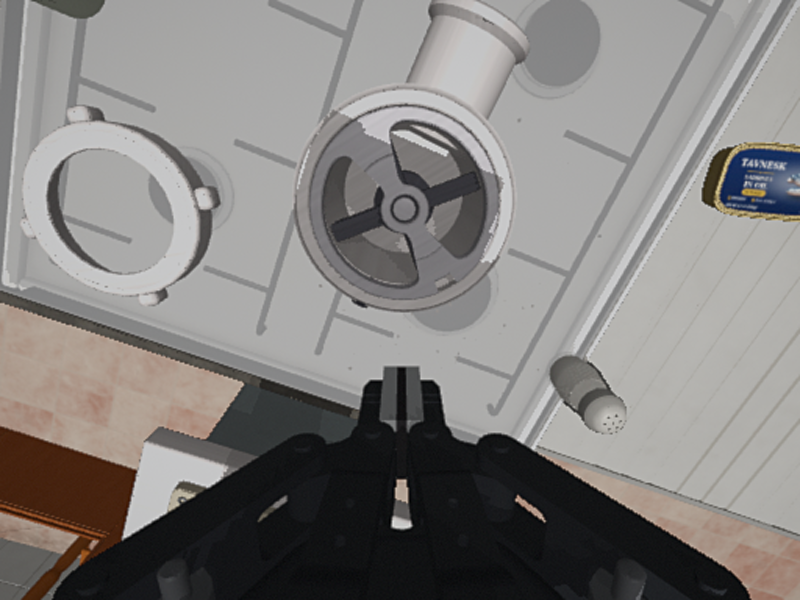

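The wrist view shows the notch at crop (445,285), i.e. px (285,182). The pin head is at px (229,194) and the stud at px (258.6,134). The notch is about 55° anticlockwise of the pin, seen from above, so the plate has to turn clockwise. The shut fingertip (about 13 × 22 mm) fits in an opening.

Run:
```python
from h import *
# ray() uses the calibration of now; arm has not moved
stud=ray("wrist",(404*.64,209*.64),.137); pin=ray("wrist",(358*.64,303*.64),.125); no=ray("wrist",(445*.64,285*.64),.138)
m=[x for x in manip.masks_of("mincer","wrist")][0]["region"]
for n,x in(("stud",stud),("pin",pin),("notch",no)):
    d=x-stud;print(n,x.round(4),np.hypot(*d[:2]).round(4),np.degrees(np.arctan2(d[1],d[0])).round(1))
neck=ray("wrist",(478*.64,22*.64),.08);d=neck-stud;print("neck",neck,np.degrees(np.arctan2(d[1],d[0])),np.hypot(*d[:2]))
# rim in top pic too
print(ray("top",(140+434*.3,130+262*.3),.137))
c=stud;
for r,z in((.0605,.134),(.0508,.134)):
    print([proj("wrist",c+[r*np.cos(t),r*np.sin(t),z-.137]).round()/.64 for t in np.radians([0,90,180,270])])
```

```text
stud [ 0.4817 -0.0079  0.137 ] 0.0 0.0
pin [ 0.4191 -0.0025  0.125 ] 0.0628 175.1
notch [ 0.4511 -0.0439  0.138 ] 0.0473 -130.3
neck [ 0.58972987 -0.01267031  0.08      ] -2.5417424420164108 0.10811107115277682
[ 0.48063008 -0.00108687  0.137     ]
[array([448.4375,  90.625 ]), array([293.75 , 165.625]), array([367.1875, 307.8125]), array([507.8125, 248.4375])]
[array([440.625 , 110.9375]), array([312.5   , 173.4375]), array([371.875, 293.75 ]), array([490.625 , 242.1875])]
```

```bash
python3 -c "
from h import *
print(st()[1],slide((.458,-.062,.285)))"
python3 -m jog '[{"grip":1,"slide":[0,0,0],"yaw":-0.14},{"grip":1,"slide":[0,0,0],"yaw":-0.14},{"grip":1,"slide":[0,0,0],"yaw":-0.13},{"grip":1,"slide":[0,0,0],"yaw":-0.13},{"grip":1,"slide":[0,0,0],"yaw":-0.13},{"grip":1,"slide":[0,0,0],"yaw":-0.13},{"grip":1,"slide":[0,0,0],"yaw":0},{"grip":1,"slide":[0,0,0],"yaw":0}]'
python3 -c "
from h import *
print(st()[1],slide((.458,-.062,.285)))"
```

```text
[ 0.4256853  -0.02574296  0.28994963] [1.73 4.54 0.5 ]
clock: 3.45
position: [0.4258, -0.0251, 0.2899]
ee_rot: [0.836, 0.548, -0.0, 0.0]
ft_force: [0.7, 0.4, -0.6]
grip_width: -0.002
grasp_force: 0.0
[ 0.42577961 -0.02513231  0.28993752] [-2.09  4.43  0.49]
```

```bash
python3 -m jog '[{"grip":1,"slide":[-0.7,1.5,0.1],"yaw":0},{"grip":1,"slide":[-0.7,1.5,0.2],"yaw":0},{"grip":1,"slide":[-0.7,1.4,0.2],"yaw":0},{"grip":1,"slide":[0,0,0],"yaw":0},{"grip":1,"slide":[0,0,0],"yaw":0},{"grip":1,"slide":[0,0,0],"yaw":0}]'
python3 - <<'E'
from h import *
import pickle
print(st()[1]);k=K("wrist");a=manip.camera("wrist");pickle.dump(k,open("k2.pkl","wb"));cv2.imwrite("pics/w2.png",a)
u=proj("wrist",(.481,-.002,.137));print(u)
x0,y0=int(u[0])-100,max(0,int(u[1])-80);print(x0,y0)
cv2.imwrite("pics/w2v.png",cv2.resize(a[y0:y0+150,x0:x0+200],(800,600),interpolation=cv2.INTER_CUBIC))
E
```

```text
clock: 4.05
position: [0.4577, -0.0608, 0.285]
ee_rot: [0.835, 0.55, -0.0, 0.0]
ft_force: [0.3, -0.6, 0.9]
grip_width: 0.001
grasp_force: 0.0
[ 0.45766314 -0.06081943  0.28499846]
[252.46477677 127.32789526]
152 47
```

View pics/w2v.png

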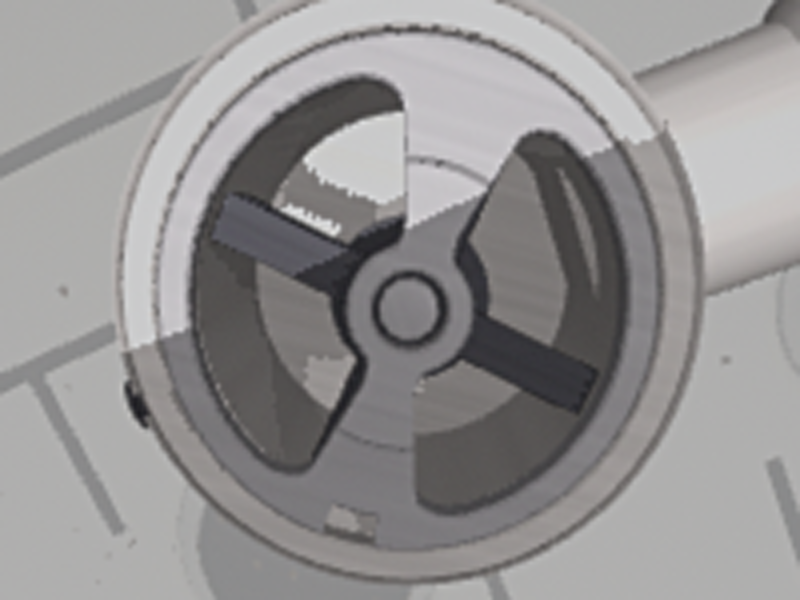

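The notch shows at crop (350,522), the stud at (409,307) and the pin head at (137,403). The free opening to the right of the notch spoke runs from about (417,500) round to (600,300).

Run:
```python
from h import *
P=lambda u,v,z:ray("wrist",(152+u/4,47+v/4),z)
s=P(409,307,.137)
for n,x in dict(notch=P(350,522,.139),pin=P(137,403,.125),e1=P(415,390,.139),e2=P(417,495,.139),f1=P(360,362,.139),f2=P(312,465,.139),neckL=P(640,75,.1),neckR=P(705,292,.08),
  inL=P(160,300,.134),inR=P(660,300,.134),inT=P(405,28,.134),inB=P(410,550,.134)).items():
  d=x-s;print(n,x.round(4),np.hypot(*d[:2]).round(4),np.degrees(np.arctan2(d[1],d[0])).round(1))
print(s, (P(160,300,.134)+P(660,300,.134))/2,(P(405,28,.134)+P(410,550,.134))/2)
```

```text
notch [ 0.4546 -0.0352  0.139 ] 0.0455 -129.3
pin [0.4211 0.0039 0.125 ] 0.0624 176.4
e1 [ 0.4781 -0.0153  0.139 ] 0.0161 -109.1
e2 [ 0.4699 -0.0354  0.139 ] 0.0379 -110.9
f1 [ 0.4702 -0.0058  0.139 ] 0.0144 -156.3
f2 [ 0.4525 -0.021   0.139 ] 0.0374 -145.8
neckL [0.5474 0.0223 0.1   ] 0.0678 19.2
neckR [ 0.5503 -0.03    0.08  ] 0.0733 -24.2
inL [0.4379 0.0208 0.134 ] 0.05 155.4
inR [ 0.5301 -0.0189  0.134 ] 0.0504 -22.0
inT [0.5027 0.0462 0.134 ] 0.0501 67.4
inB [ 0.4631 -0.0473  0.134 ] 0.0515 -113.3
[ 4.83410288e-01 -2.15445654e-05  1.37000000e-01] [0.48402015 0.00093034 0.134     ] [ 0.48287513 -0.00053509  0.134     ]
```

```bash
python3 -c "
from h import *
print(slide((.4823,-.0278,.222)))"
```

```text
[4.01 0.95 6.31]
```

```bash
python3 -m jog '[{"grip":1,"slide":[2.0,0.5,2.0],"yaw":0},{"grip":1,"slide":[2.0,0.45,2.0],"yaw":0},{"grip":1,"slide":[0,0,1.5],"yaw":0},{"grip":1,"slide":[0,0,0.8],"yaw":0},{"grip":1,"slide":[0,0,0],"yaw":0},{"grip":1,"slide":[0,0,0],"yaw":0},{"grip":1,"slide":[0,0,0],"yaw":0}]'
python3 - <<'E'
from h import *
print(slide((.4823,-.0278,.222)))
a=manip.camera("wrist");cv2.imwrite("pics/w3.png",cv2.resize(a,(800,600),interpolation=cv2.INTER_CUBIC))
E
```

```text
clock: 4.8
position: [0.4828, -0.0287, 0.2228]
ee_rot: [0.835, 0.55, 0.0, 0.001]
ft_force: [0.5, -0.8, 0.1]
grip_width: -0.001
grasp_force: 0.0
[ 0.06 -0.08  0.08]
```

View pics/w3.png

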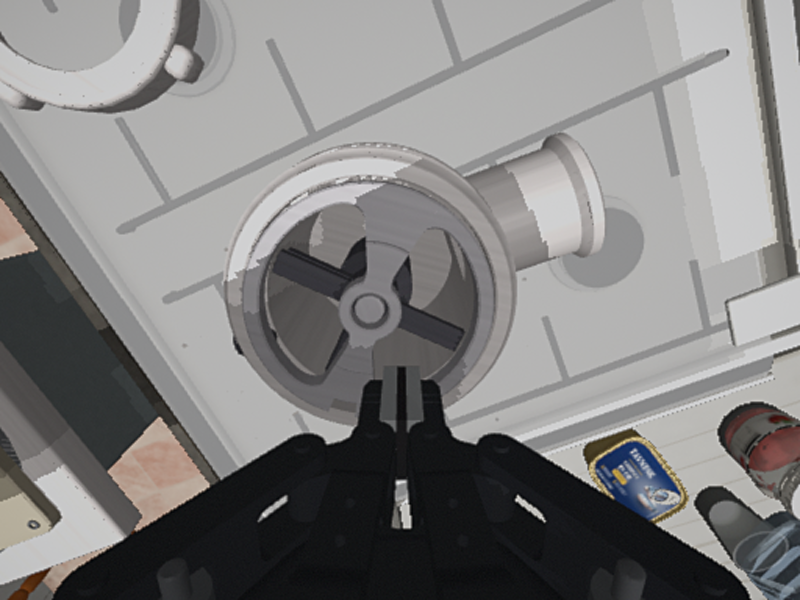

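The tip (crop 384–420, 370) hangs just right of the notch spoke's edge, over the opening. Lower it.

```bash
python3 -m jog '[{"grip":1,"slide":[0,0,0.8],"yaw":0},{"grip":1,"slide":[0,0,0.4],"yaw":0},{"grip":1,"slide":[0,0,0.25],"yaw":0},{"grip":1,"slide":[0,0,0],"yaw":0},{"grip":1,"slide":[0,0,0],"yaw":0}]'
```

```text
clock: 5.35
position: [0.4825, -0.0284, 0.2074]
ee_rot: [0.835, 0.55, -0.0, -0.0]
ft_force: [0.5, -0.4, -0.5]
grip_width: 0.001
grasp_force: 0.0
```

```bash
cat >> h.py <<'E'
C=np.array([.4833,0,.2074])
def orbit(a):
    o,p,R=st();c=R.inv().apply(C-p);c[2]=0
    x=R.apply([1,0,0]);print("c",c.round(4),"tool x deg",np.degrees(np.arctan2(x[1],x[0])).round(1),"F",np.round(o["ft_force"],1),"z",p[2].round(4));return (100*(c-Ro.from_rotvec([0,0,a]).apply(c))).round(3)
E
python3 -c "
from h import *
print(orbit(.12),orbit(.1))"
```

```text
c [ 0.0264 -0.0105  0.    ] tool x deg 66.7 F [ 0.5 -0.4 -0.5] z 0.2074
c [ 0.0264 -0.0105  0.    ] tool x deg 66.7 F [ 0.5 -0.4 -0.5] z 0.2074
[-0.107 -0.323  0.   ] [-0.092 -0.268  0.   ]
```

```bash
python3 -m jog '[{"grip":1,"slide":[0,-0.35,0],"yaw":0},{"grip":1,"slide":[-0.06,-0.32,0],"yaw":0.12},{"grip":1,"slide":[-0.06,-0.32,0],"yaw":0.12},{"grip":1,"slide":[-0.06,-0.32,0],"yaw":0.12},{"grip":1,"slide":[0,0,0],"yaw":0},{"grip":1,"slide":[0,0,0],"yaw":0}]'
python3 - <<'E'
from h import *
print(orbit(.1))
a=manip.camera("wrist");cv2.imwrite("pics/w4.png",cv2.resize(a[60:285,100:400],(800,600),interpolation=cv2.INTER_CUBIC))
E
```

```text
clock: 5.95
position: [0.4701, -0.0237, 0.2076]
ee_rot: [0.919, 0.393, 0.0, 0.0]
ft_force: [-0.8, -0.3, 0.5]
grip_width: 0.002
grasp_force: 0.0
c [ 0.0263 -0.0069  0.    ] tool x deg 46.3 F [-0.8 -0.3  0.5] z 0.2076
[-0.055 -0.266  0.   ]
```

View pics/w4.png

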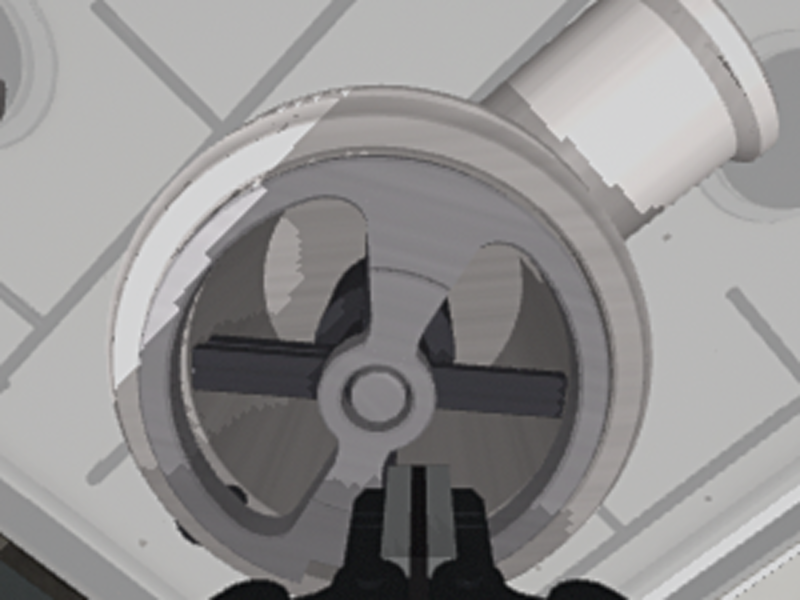

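The plate is turning with the tip: the notch spoke bears on it at crop (395,480), and the pin's inner end shows at (237,495). Carry on.

```bash
python3 -m jog '[{"grip":1,"slide":[-0.06,-0.32,0],"yaw":0.12},{"grip":1,"slide":[-0.06,-0.32,0],"yaw":0.12},{"grip":1,"slide":[-0.06,-0.32,0],"yaw":0.12},{"grip":1,"slide":[-0.06,-0.32,0],"yaw":0.12},{"grip":1,"slide":[0,0,0],"yaw":0},{"grip":1,"slide":[0,0,0],"yaw":0}]'
python3 - <<'E'
from h import *
print(orbit(.05))
a=manip.camera("wrist");cv2.imwrite("pics/w5.png",cv2.resize(a[60:285,100:400],(800,600),interpolation=cv2.INTER_CUBIC))
E
```

```text
clock: 6.6
position: [0.4609, -0.0149, 0.2074]
ee_rot: [0.986, 0.164, 0.0, 0.0]
ft_force: [0.3, -0.5, -0.2]
grip_width: 0.002
grasp_force: 0.0
c [ 0.0261 -0.0069  0.    ] tool x deg 18.9 F [ 0.3 -0.5 -0.2] z 0.2074
[-0.031 -0.131  0.   ]
```

View pics/w5.png

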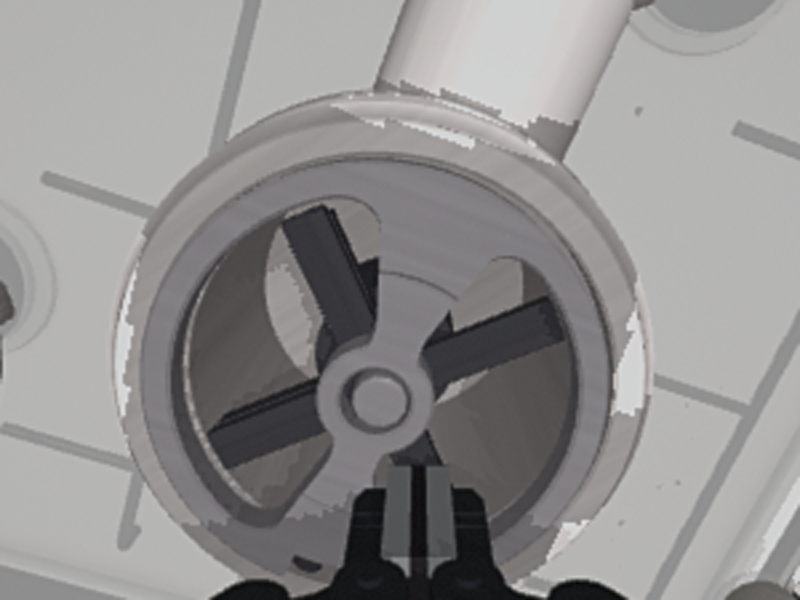

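The notch spoke is nearly at the pin; there is a dark spot at crop (305,563), apparently the notch or pin. The opposite spoke's edges are (378,320)-(382,225) and (430,335)-(490,262). Work out the angle.

Run:
```python
from h import *
P=lambda u,v,z=.139:ray("wrist",(100+u*.375,60+v*.375),z)
s=P(376,398,.137);print(s)
for n,x in dict(l1=P(378,320),l2=P(382,225),r1=P(430,335),r2=P(490,262),n1=P(335,445),n2=P(282,515),spot=P(306,563),spot6=P(306,563,.131)).items():
  d=x-s;print(n,x.round(4),np.hypot(*d[:2]).round(4),np.degrees(np.arctan2(d[1],d[0])).round(1))
  d=x-C;print(n,x.round(4),np.hypot(*d[:2]).round(4),np.degrees(np.arctan2(d[1],d[0])).round(1))
a=cv2.imread("pics/w5.png");
```

```text
[0.48344427 0.00066745 0.137     ]
l1 [0.5007 0.0056 0.139 ] 0.018 16.1
l1 [0.5007 0.0056 0.139 ] 0.0183 18.0
l2 [0.5192 0.0108 0.139 ] 0.0372 15.8
l2 [0.5192 0.0108 0.139 ] 0.0375 16.7
r1 [ 0.5011 -0.0054  0.139 ] 0.0186 -18.9
r1 [ 0.5011 -0.0054  0.139 ] 0.0186 -16.8
r2 [ 0.5192 -0.0116  0.139 ] 0.0378 -19.0
r2 [ 0.5192 -0.0116  0.139 ] 0.0377 -18.0
n1 [0.471  0.0058 0.139 ] 0.0135 157.4
n1 [0.471  0.0058 0.139 ] 0.0136 154.6
n2 [0.4505 0.0121 0.139 ] 0.0348 160.9
n2 [0.4505 0.0121 0.139 ] 0.0349 159.7
spot [0.4401 0.0035 0.139 ] 0.0434 176.2
spot [0.4401 0.0035 0.139 ] 0.0434 175.3
spot6 [0.4342 0.0031 0.131 ] 0.0493 177.2
spot6 [0.4342 0.0031 0.131 ] 0.0492 176.4
```

```bash
python3 -m jog '[{"grip":1,"slide":[-0.02,-0.08,0],"yaw":0.03},{"grip":1,"slide":[0,0,0],"yaw":0},{"grip":1,"slide":[-0.02,-0.08,0],"yaw":0.03},{"grip":1,"slide":[0,0,0],"yaw":0},{"grip":1,"slide":[-0.015,-0.06,0],"yaw":0.025},{"grip":1,"slide":[0,0,0],"yaw":0},{"grip":1,"slide":[0,0,0],"yaw":0}]'
python3 - <<'E'
from h import *
print(orbit(.03))
a=manip.camera("wrist");cv2.imwrite("pics/w6.png",cv2.resize(a[110:290,130:370],(800,600),interpolation=cv2.INTER_CUBIC))
E
```

```text
clock: 7.35
position: [0.4596, -0.0129, 0.2074]
ee_rot: [0.993, 0.12, 0.0, 0.0]
ft_force: [0.5, 0.3, -0.4]
grip_width: -0.002
grasp_force: 0.0
c [ 0.0261 -0.0069  0.    ] tool x deg 13.8 F [ 0.5  0.3 -0.4] z 0.2074
[-0.02  -0.079  0.   ]
```

View pics/w6.png

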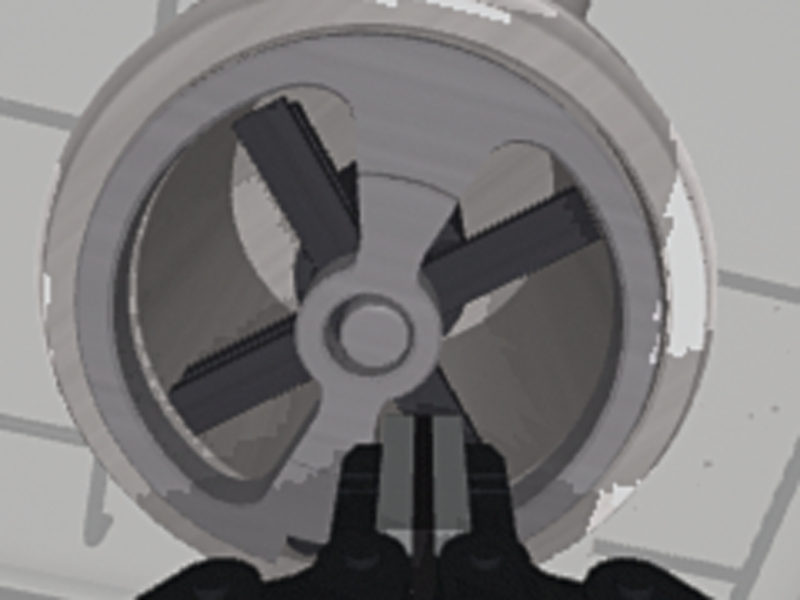

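The opposite spoke's edges are now (358,255)-(357,125) and (428,262)-(487,165). The notch is at about (300,545), half hidden by the finger.

Run:
```python
from h import *
P=lambda u,v,z=.139:ray("wrist",(130+u*.3,110+v*.3),z)
s=P(376,334,.137);print(s)
for n,x in dict(l1=P(358,250),l2=P(357,125),r1=P(428,262),r2=P(487,165),n2=P(270,490)).items():
  d=x-C;print(n,x.round(4),np.hypot(*d[:2]).round(4),np.degrees(np.arctan2(d[1],d[0])).round(1))
```

```text
[ 4.83239195e-01 -3.94101931e-04  1.37000000e-01]
l1 [0.4979 0.0058 0.139 ] 0.0157 21.8
l2 [0.5178 0.0104 0.139 ] 0.036 16.7
r1 [ 0.4986 -0.0058  0.139 ] 0.0163 -20.6
r2 [ 0.5165 -0.0109  0.139 ] 0.0349 -18.3
n2 [0.4499 0.0115 0.139 ] 0.0353 161.0
```

```bash
python3 -m jog '[{"grip":1,"slide":[-0.02,-0.08,0],"yaw":0.03},{"grip":1,"slide":[0,0,0],"yaw":0},{"grip":1,"slide":[0,0,0],"yaw":0}]'; python3 -c "
from h import *
orbit(.03)"
python3 -m jog '[{"grip":1,"slide":[-0.01,-0.05,0],"yaw":0.015},{"grip":1,"slide":[0,0,0],"yaw":0},{"grip":1,"slide":[0,0,0],"yaw":0}]'; python3 -c "
from h import *
orbit(.03)"
```

```text
clock: 7.7
position: [0.4592, -0.0122, 0.2074]
ee_rot: [0.994, 0.105, 0.0, 0.0]
ft_force: [0.8, -0.6, 0.6]
grip_width: -0.002
grasp_force: 0.0
c [ 0.0261 -0.0069  0.    ] tool x deg 12.1 F [ 0.8 -0.6  0.6] z 0.2074
clock: 8.0
position: [0.4591, -0.0117, 0.2074]
ee_rot: [0.995, 0.097, 0.0, 0.0]
ft_force: [-0.2, 0.5, 0.3]
grip_width: -0.002
grasp_force: 0.0
c [ 0.0261 -0.0068  0.    ] tool x deg 11.2 F [-0.2  0.5  0.3] z 0.2074
```

```bash
python3 -m jog '[{"grip":1,"slide":[-0.02,-0.08,0],"yaw":0.03},{"grip":1,"slide":[0,0,0],"yaw":0},{"grip":1,"slide":[0,0,0],"yaw":0}]'
cat >> h.py <<'E'
def rect(a,z=.139,s=.0002,n=560):
    f,cx,cy,T=K("wrist")
    i,j=np.meshgrid(np.arange(n),np.arange(n))
    W=np.stack([C[0]+(n/2-j)*s,C[1]+(n/2-i)*s,0*i+z],-1)  # up=+x world, left=+y
    q=W@T[:3,:3].T+T[:3,3]
    return cv2.remap(a,(f*q[...,0]/q[...,2]+cx).astype(np.float32),(f*q[...,1]/q[...,2]+cy).astype(np.float32),cv2.INTER_CUBIC)
E
python3 - <<'E'
from h import *
orbit(.03)
a=manip.camera("wrist");cv2.imwrite("pics/raw7.png",a);cv2.imwrite("pics/r7.png",rect(a))
E
```

```text
clock: 8.3
position: [0.4587, -0.011, 0.2074]
ee_rot: [0.997, 0.083, 0.0, 0.0]
ft_force: [0.0, 0.8, -0.6]
grip_width: -0.001
grasp_force: 0.0
c [ 0.0261 -0.0067  0.    ] tool x deg 9.5 F [ 0.   0.8 -0.6] z 0.2074
```

View pics/r7.png

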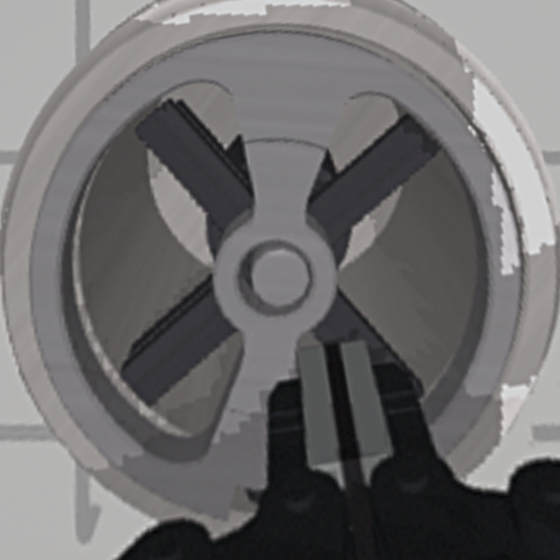

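Rectified view (up = +x): the opposite spoke's edges at row 130 are at columns 236 and 338, so the notch is at about 177.3° against the pin at 176.4–177.5°. The tip just touches the spoke at (302,347). One small extra push will show whether the pin has caught it.

```bash
python3 -m jog '[{"grip":1,"slide":[-0.02,-0.08,0],"yaw":0.03},{"grip":1,"slide":[0,0,0],"yaw":0},{"grip":1,"slide":[0,0,0],"yaw":0},{"grip":1,"slide":[0,0,0],"yaw":0}]'
python3 - <<'E'
from h import *
orbit(.03)
a=manip.camera("wrist");b=cv2.imread("pics/raw7.png")
r=rect(a);q=cv2.imread("pics/r7.png");cv2.imwrite("pics/r8.png",r);cv2.imwrite("pics/raw8.png",a)
for n,im in(("7",q),("8",r)):
    g=cv2.GaussianBlur(cv2.cvtColor(im,6),(3,3),0).astype(float)
    P=cv2.warpPolar(g,(200,1440),(280,280),200,0)
    for s0,nm in((-105,"L"),(-73,"R")):   # angle from image right, cw
        es=[]
        for R in range(110,185,5):
            rows=np.arange(int((s0-12)*4),int((s0+12)*4))%1440
            d=np.gradient(P[rows,R]); k=np.argmax(np.abs(d)); es.append((s0-12)+k/4)
        print(n,nm,np.median(es),np.round(es,1))
E
```

```text
clock: 8.75
position: [0.4584, -0.0103, 0.2074]
ee_rot: [0.998, 0.068, 0.0, 0.0]
ft_force: [1.0, -0.1, 0.2]
grip_width: -0.001
grasp_force: 0.2
c [ 0.0261 -0.0068  0.    ] tool x deg 7.8 F [ 1.  -0.1  0.2] z 0.2074
7 L -107.5 [-106.2 -106.2 -105.8 -106.2 -105.2 -105.  -104.5 -112.8 -107.5 -114.
 -114.8 -115.5 -115.8 -116.5 -117. ]
7 R -70.5 [-70.8 -70.8 -71.  -71.2 -70.5 -71.  -69.5 -70.2 -85.  -70.8 -70.2 -69.2
 -69.  -68.5 -63.2]
8 L -112.75 [-105.2 -104.2 -104.  -104.8 -104.2 -105.  -104.5 -112.8 -113.8 -114.
 -114.8 -115.5 -115.5 -115.8 -117. ]
8 R -69.25 [-70.2 -69.2 -69.8 -69.2 -69.8 -65.5 -67.8 -69.  -64.8 -69.2 -69.5 -66.
 -84.  -68.2 -65.2]
```

```bash
for i in 1; do python3 -m jog '[{"grip":1,"slide":[-0.013,-0.053,0],"yaw":0.02},{"grip":1,"slide":[0,0,0],"yaw":0},{"grip":1,"slide":[0,0,0],"yaw":0},{"grip":1,"slide":[0,0,0],"yaw":0}]'; done
cat > e.py <<'E'
from h import *
orbit(.03)
F=[]
a=manip.camera("wrist");r=rect(a)
g=cv2.GaussianBlur(cv2.cvtColor(r,6),(3,3),0).astype(float)
P=cv2.warpPolar(g,(200,1440),(280,280),200,0)
for s0 in(-104,-70):
    es=[]
    for R in range(110,170,4):
        rows=np.arange(int((s0-5)*4),int((s0+6)*4))%1440
        d=np.abs(np.gradient(P[rows,R])); k=np.argmax(d); es.append((s0-5)+k/4)
    F.append(np.median(es));print(np.round(es,1))
print("notch",180-(90+np.mean(F)),"width",F[1]-F[0])
E
python3 e.py
```

```text
clock: 9.2
position: [0.4582, -0.0098, 0.2074]
ee_rot: [0.998, 0.057, 0.0, 0.0]
ft_force: [-0.4, -1.2, 0.5]
grip_width: 0.005
grasp_force: 0.8
c [ 0.026  -0.0069  0.    ] tool x deg 6.6 F [-0.4 -1.2  0.5] z 0.2074
[-104.5 -104.  -104.  -103.8 -104.2 -104.2 -104.2 -103.  -108.5 -103.5
 -102.8 -104.2 -109.  -103.5 -108.2]
[-68.8 -69.2 -69.5 -68.5 -69.  -69.2 -69.  -66.5 -69.  -68.8 -66.5 -75.
 -68.8 -68.2 -67.8]
notch 176.5 width 35.5
```

```bash
python3 -m jog '[{"grip":1,"slide":[-0.01,-0.053,0],"yaw":0.02},{"grip":1,"slide":[0,0,0],"yaw":0},{"grip":1,"slide":[0,0,0],"yaw":0},{"grip":1,"slide":[0,0,0],"yaw":0}]'; python3 e.py
```

```text
clock: 9.65
position: [0.458, -0.009, 0.2074]
ee_rot: [0.999, 0.047, -0.0, -0.0]
ft_force: [0.6, -0.5, 0.5]
grip_width: 0.003
grasp_force: 0.1
c [ 0.0261 -0.0066  0.    ] tool x deg 5.4 F [ 0.6 -0.5  0.5] z 0.2074
[-102.2 -102.  -102.  -102.2 -101.5 -102.  -101.2 -101.2 -101.  -101.5
 -100.8 -102.8 -101.2 -109.  -103.2]
[-67.5 -67.8 -67.  -67.2 -66.5 -66.8 -66.2 -66.  -68.  -67.  -66.5 -67.
 -67.2 -66.8 -67. ]
notch 174.5 width 35.0
```

```bash
python3 -m jog '[{"grip":1,"slide":[0,0.1,0],"yaw":0},{"grip":1,"slide":[0,0,-2.0],"yaw":0},{"grip":1,"slide":[-1.5,0,-2.5],"yaw":0},{"grip":1,"slide":[-1.5,0,-2.0],"yaw":0},{"grip":1,"slide":[-0.5,0,-0.5],"yaw":0},{"grip":1,"slide":[0,0,0],"yaw":0},{"grip":1,"slide":[0,0,0],"yaw":0},{"grip":1,"slide":[0,0,0],"yaw":0}]'
python3 - <<'E'
from h import *
a=manip.camera("wrist");cv2.imwrite("pics/raw9.png",a)
r=rect(a,.139,.00025,560); q=rect(a,.125,.0004,360)
cv2.line(r,(280,280),(280,540),(0,0,255),1)
o=np.zeros((560,800,3),np.uint8);o[:,:560]=r;o[:360,560:]=q[:,60:300];o[360:,560:]=cv2.resize(r[440:540,220:340],(240,200),interpolation=cv2.INTER_CUBIC)
cv2.imwrite("pics/r9.png",o)
E
```

```text
clock: 10.5
position: [0.4233, -0.0135, 0.2764]
ee_rot: [0.999, 0.047, -0.001, -0.0]
ft_force: [-0.1, -0.1, -0.4]
grip_width: 0.005
grasp_force: 0.0
```

View pics/r9.png

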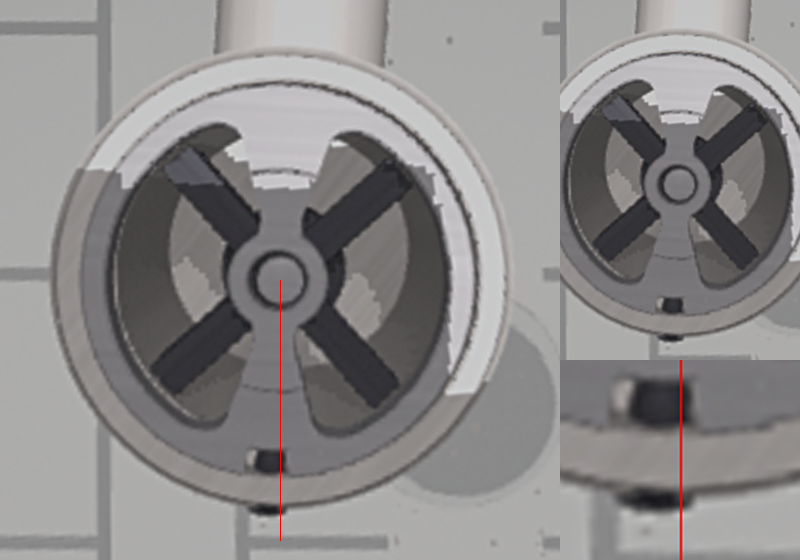

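The notch lies over the pin. In the inset the notch spans 608–694 and the dark pin 628–692, about 1.1 mm (1.4°) off centre and within what pressing centres. The hub is on (280,281), the assumed axis. Now move over the hub and press.

```bash
python3 -c "
from h import *
print(st()[1],slide((.4833,0,.222)))"
```

```text
[ 0.42326973 -0.01343651  0.27647243] [ 6.11 -0.76  5.44]
```

```bash
python3 -m jog '[{"grip":1,"slide":[2.0,-0.25,0],"yaw":0},{"grip":1,"slide":[2.1,-0.25,1.5],"yaw":0},{"grip":1,"slide":[2.0,-0.26,2.0],"yaw":0},{"grip":1,"slide":[0,0,1.5],"yaw":0},{"grip":1,"slide":[0,0,0.4],"yaw":0},{"grip":1,"slide":[0,0,0],"yaw":0},{"grip":1,"slide":[0,0,0],"yaw":0},{"grip":1,"slide":[0,0,0],"yaw":0}]'
python3 -c "
from h import *
print(slide((.4833,0,.222)))"
```

```text
clock: 11.35
position: [0.4835, -0.0003, 0.2243]
ee_rot: [0.999, 0.047, 0.001, 0.0]
ft_force: [0.1, -0.1, 0.2]
grip_width: -0.002
grasp_force: 0.0
[-0.02 -0.03  0.23]
```

```bash
python3 -m jog '[{"grip":1,"slide":[0,0,0.5],"yaw":0},{"grip":1,"slide":[0,0,0.3],"yaw":0},{"grip":1,"slide":[0,0,0.2],"yaw":0},{"grip":1,"slide":[0,0,0.2],"yaw":0},{"grip":1,"slide":[0,0,0],"yaw":0},{"grip":1,"slide":[0,0,0],"yaw":0}]'
python3 -m jog '[{"grip":1,"slide":[0,0,0.1],"yaw":0},{"grip":1,"slide":[0,0,0.1],"yaw":0},{"grip":1,"slide":[0,0,0],"yaw":0},{"grip":1,"slide":[0,0,0],"yaw":0}]'
```

```text
clock: 11.95
position: [0.4834, -0.0001, 0.2117]
ee_rot: [0.999, 0.047, 0.0, 0.0]
ft_force: [-0.9, -0.3, 3.9]
grip_width: 0.003
grasp_force: 1.8
clock: 12.35
position: [0.4835, -0.0001, 0.2097]
ee_rot: [0.999, 0.047, 0.0, 0.0]
ft_force: [-2.8, -0.3, 5.5]
grip_width: -0.001
grasp_force: 2.9
```

```bash
python3 -m jog '[{"grip":1,"slide":[0,0,0.1],"yaw":0},{"grip":1,"slide":[0,0,0.1],"yaw":0},{"grip":1,"slide":[0,0,0],"yaw":0},{"grip":1,"slide":[0,0,0],"yaw":0}]'
python3 -m jog '[{"grip":1,"slide":[0,0,0.05],"yaw":0},{"grip":1,"slide":[0,0,0.05],"yaw":0},{"grip":1,"slide":[0,0,0],"yaw":0},{"grip":1,"slide":[0,0,0],"yaw":0}]'
```

```text
clock: 12.75
position: [0.4835, -0.0002, 0.2079]
ee_rot: [0.999, 0.047, 0.0, 0.0]
ft_force: [-2.9, -0.2, 7.7]
grip_width: -0.002
grasp_force: 4.0
clock: 13.15
position: [0.4839, -0.0001, 0.2076]
ee_rot: [0.999, 0.047, 0.001, 0.0]
ft_force: [-3.3, -0.2, 13.1]
grip_width: 0.001
grasp_force: 6.9
```

```bash
python3 -m jog '[{"grip":1,"slide":[0,0,0.05],"yaw":0},{"grip":1,"slide":[0,0,0.03],"yaw":0},{"grip":1,"slide":[0,0,0],"yaw":0},{"grip":1,"slide":[0,0,0],"yaw":0},{"grip":1,"slide":[0,0,0],"yaw":0}]'
sed -i 's/rect(a)$/rect(a,.135)/' e.py; python3 e.py
```

```text
clock: 13.65
position: [0.484, -0.0001, 0.2075]
ee_rot: [0.999, 0.047, 0.001, 0.0]
ft_force: [-7.2, -1.2, 22.0]
grip_width: 0.002
grasp_force: 10.9
c [-0.0007 -0.0001  0.    ] tool x deg 5.4 F [-7.2 -1.2 22. ] z 0.2075
[-106.2 -106.2 -106.  -105.8 -106.  -106.5 -106.5 -106.  -105.5 -105.5
 -105.5 -105.  -105.  -105.  -105. ]
[-71.8 -72.  -71.  -71.2 -71.5 -72.  -71.8 -66.5 -71.5 -68.8 -69.8 -70.2
 -66.5 -64.8 -74. ]
notch 178.5 width 34.5
```

```bash
python3 -c "
from workcell import manip
print(manip.get_obs()['ft_force']);print(manip.hand_in())"
```

```text
[-7.6893039  -1.19530995 21.99193942]
the job is handed in; nothing more can be done
None
```

I turned the plate until its notch sat over the pin, pressed it 4 mm down onto the shoulder, and handed the job in at about 14 s with the arm still pressing it home at about 22 N. The bystanders were not touched.

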